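Fit the spacer sleeve to a showcase corner and lock the strap with its wing key

TASK

Fit the missing spacer to the showcase corner on the bench: loosen the wing key by turning it a quarter turn anticlockwise to its stop, swing the strap well clear of the spindle, and slide the tall sleeve over the spindle, lowering it right down onto the foot plate without dropping it. Then swing the strap back over the sleeve to its stop and turn the wing key clockwise until it is tight again. Do not knock the side panel beside the key, and leave the short collar, the jar and the hammer where they are.

Things in the scene. Friction and masses are not known exactly. Their poses are not given: they have to be found in the camera images.
- foot: Dark steel foot plate of the showcase corner, fixed to the bench, 150 (x) x 240 (y) x 12 mm thick, underside on the bench. Origin: on the bench level (underside), midway between the pivot stud and the spindle. Its own axes: y runs from the pivot stud (at y = -60 mm) to the spindle (at y = +60 mm), z up; the strap opens towards its +x. The plate reaches from y = -135 to +105 mm.
- spindle_top (a point): Centre of the top of the upright round steel spindle, diameter 24 mm with a chamfered top (16 mm across at the very top). It stands 62 mm out of the foot plate; its top is 74 mm over the bench.
- sleeve: The tall sleeve: loose plain aluminium tube standing upright on the bench, outside diameter 46 mm, bore 30 mm, 70 mm tall, about 0.18 kg. Origin: centre of its lower end, z along its axis. Fitted, its lower end rests on the foot plate 12 mm over the bench and its top is at 82 mm, 8 mm below the underside of the strap.
- wing_key (a joint): Angle of the wing key about the upright pivot stud, rad: 0 = tight, grows anticlockwise seen from above, stop at 1.5 = loose. It starts tight (0 to 0.12) and stays where it is left; friction about 0.06 N m. Within 0.15 of 0 counts as tight again. It turns separately from the strap.
- key_mid (a point): Point on the key's axis (the pivot stud), 130 mm over the bench. Black key: upright flat blade through the axis, 12 mm thick, 88 mm tip to tip; its middle spans 114 to 144 mm over the bench, the rounded wings reach 151 mm; strap top below at 98 mm. x along the blade, y through its thickness. Tight: parallel to the panel. Loose: points at the panel, tip 12 mm from it.
- side_panel: White panel in an aluminium frame, fixed upright on the foot plate beside the wing key, 156 mm wide, 14 mm thick (18 at its foot), top 136 mm over the bench. Origin: centre of its lower edge, 12 mm over the bench; thickness along y, parallel with the foot plate's y. Its face is 56 mm from the key's axis. Contact over 8 N counts as knocking.
- strap (a joint): Angle of the strap about the same pivot stud, rad: 0 = over the spindle (stop), grows clockwise seen from above as it swings away towards the foot plate's +x, stop at 1.6. It starts between 0 and 0.35 and stays where it is left; friction about 0.12 N m (1 N at the post). More than 0.7 is well clear; within 0.12 of 0 is back over the sleeve.
- strap_post (a point): On the axis of the steel post by which the strap is swung, 124 mm over the bench. Post: diameter 18 mm, 98 to 150 mm over the bench, on the strap's round end 120 mm from the pivot axis; straight above the spindle at strap 0. Grey strap: 28 mm wide (44 at its end), 8 mm thick, underside 90 mm over the bench. x across the strap, y from pivot to post.
- collar: The short collar, not wanted here: a loose aluminium ring of the same diameters (46 and 30 mm) but only 30 mm tall. Origin: centre of its lower end. The collar and the sleeve stand on opposite sides of the foot plate, either way round. To be left where it is (within 30 mm).
- jar: Grey plastic jar with a white cap, diameter 70 mm, 100 mm tall, standing on the bench. Origin: centre of its underside. To be left where it is (within 30 mm).
- hammer: Hammer lying on the bench. Origin: on its underside, near its middle. To be left where it is (within 30 mm).
Mind the look-alikes: they are no part of the job. What is shaped like the sleeve but brown is not meant.

How it is judged:
By the outcome, as a careful person would: the job done as asked, in the order asked, and still so for the second after the job is handed in, with the robot touching nothing.
It also fails if it takes over 72 s, if anything falls off the work surface, if the arm or the gripper's body presses on something with over 40 N, if the wrist force passes 120 N, or if a joint passes its speed limit or range.

ROBOT

A 6-joint arm with a two-finger parallel gripper is mounted at the origin on the work surface. World frame = base frame: x ahead of the robot, y to its left, z up, the work surface at z = 0. Lengths are in m, angles in rad, forces in N, time in s.
With the tool pointing down it reaches from about 0.3 to 0.775 m from the base axis. Payload 14.6 kg.
Tool frame: the origin (TCP) lies between the finger pads; the fingertips stand 19 mm ahead of it and the grasp point (between the pads) is the TCP (ctrl.finger_overhang is the distance from the TCP to the fingertips, in m); z points along the fingers, y is the direction in which the jaws open and shut (so a half turn about z gives the same grasp; the last joint's range is limited). The gripper opens to 94 mm and grips with 3 to 60 N. Pads are 16 mm wide; open, the fingers measure 119 mm over their backs; the gripper's body (75 mm by 177 mm) begins 78 mm behind the grasp point.
Start: joints at [1.249, 0.3, 1.521, -0, 1.321, -0.067], TCP at [0.139, 0.532, 0.2] pointing down, gripper open.
Joint ranges: [-3.03, 3.03], [-0.79, 2.21], [0.23, 2.52], [-1.04, 4.18], [0, 3.07], [-2.55, 2.55]. Speed limits (rad/s): [2.22, 2.22, 2.57, 3.14, 3.14, 3.14].

INTERFACE

Orientations are given as [roll, pitch, yaw] about the fixed x, y, z axes, in that order (R = Rz(yaw) Ry(pitch) Rx(roll)).
In Python, from station import ctrl gives the robot as it stands.
- The arm moves only by the tool send_rows, never from a script. Its argument "series" is a list of rows, each a list of 7 numbers: the turn, a rotation vector about the tool's x, y, z in degrees, then the shift along the tool's x, y, z in m, then the gripper's target within -1 to 1 (fully open at 1, half-way at 0, shut at -1). A call has 1 to 8 rows; each row is the pose to reach, as a shift and turn from the pose commanded when the call began, along the tool's axes at that moment; what a row does not reach only later rows make up. A row lasts 1/10 s, in which the tool goes at most 50 mm and 8.59 degrees, less where a joint would pass 70% of its speed; a pose out of reach is approached as far as the arm can. A call with a gripper value outside its range is refused whole. The fingers move at their own pace and stop on an object; "force" is the grip in N (left out, the last holds). Time passes only in rows, so rows that repeat a pose let the fingers close. It gives the time, the measured TCP pose, the force and the opening at its end, in the units of the state.
- ctrl.get_obs(): the state, without advancing time (a new reading comes with each control period).
- ctrl.camera(name): name is "scene" or "side" or "wrist"; returns a dict with "pixels" (420x560x3 uint8, red, green, blue), "z_map" (420x560 float32, m along the optical axis (not along the pixel's ray), 0 where there is no reading), "fov_y" (degrees; the focal length in pixels is half the picture's height over the tangent of half this angle, whatever the lens; pixels are square), "cx", "cy" (the principal point, pixels), "R" (3x3) and "t" (3): a world point X has camera coordinates R X + t. Camera axes: x right, y down, z forward; pixel columns grow to the right and rows downward; lengths in m; the calibration is good to about 2 mm. A picture is of the moment at which its call begins.
- ctrl.hand_in(): hands the job in, once; it reports no verdict.
The state is a dict: "time_s": time; "qpos": joint angles; "joint_vel": joint speeds; "tau": joint torques, N m; "ee_pos": TCP position; "eef_rot": TCP orientation; "force": force on the tool from outside, world axes, zero at the start; "moment": the same for the moment, N m; "grip_width": finger opening in m.
Only numpy, scipy, OpenCV 4.12 (cv2) and the standard library are available. Lean on these libraries where they do the work, as an engineer would, in place of code of your own. Each camera call takes 0.05 s, during which the arm holds its last target.

## Working session

There is one attempt and no reset: what is moved stays moved. The work goes in short steps, Python scripts to look and compute and a tool call to move; the robot and the scene stay as the last step left them, time stands still between calls to the robot, and variables do not carry over. Pictures are saved under pics/ and viewed, and the job is handed in when it is done.

Besides the shell and the picture viewer there is one more tool, called after "Emit:" as name([rows], argument=value, ...), one row to a line, values as JSON. send_rows: Moves the arm, as the interface text tells. Its arguments: {"type":"object","properties":{"series":{"type":"array"},"force":{"type":"number"}},"required":["series"]}

```bash
ls; mkdir -p pics
cat > h.py <<'E'
import numpy as np, cv2
from station import ctrl
def cam(n):
    c=ctrl.camera(n); c['f']=210/np.tan(np.radians(c['fov_y'])/2); c['R']=np.array(c['R']);c['t']=np.array(c['t']); return c
def save(c,fn): cv2.imwrite('pics/'+fn,cv2.cvtColor(c['pixels'],cv2.COLOR_RGB2BGR))
def cloud(c):
    v,u=np.mgrid[:c['pixels'].shape[0],:c['pixels'].shape[1]]
    z=c['z_map']; P=np.stack([(u-c['cx'])/c['f']*z,(v-c['cy'])/c['f']*z,z],-1)
    W=(P-c['t'])@c['R']; W[z==0]=np.nan; return W
def ray(c,u,v,h):
    d=c['R'].T@np.array([(u-c['cx'])/c['f'],(v-c['cy'])/c['f'],1]); o=-c['R'].T@c['t']
    return o+d*(h-o[2])/d[2]
def proj(c,X):
    p=c['R']@np.array(X)+c['t']; return p[0]/p[2]*c['f']+c['cx'],p[1]/p[2]*c['f']+c['cy']
E
python3 - <<'E'
from h import *
for n in ['scene','side','wrist']:
    c=cam(n); save(c,n+'0.png'); np.savez('pics/'+n+'0.npz',**c); print(n,c['fov_y'],c['cx'],c['cy'],-c['R'].T@c['t'],(c['z_map']>0).mean())
print(ctrl.get_obs())
E
```

```text
pics
scene 44.02504710189118 273.8802042511093 197.84990881851826 [ 1.21966585 -0.60182432  1.0881195 ] 0.9959906462585034
side 42.98887263221505 278.7124056464124 211.12716775083564 [ 0.40115172 -0.99427855  1.09493476] 0.9957482993197279
wrist 68.42963928953444 278.5852077543986 208.36459724985195 [0.05761646 0.55413476 0.38542761] 0.9960501700680272
{'time_s': 0.15, 'qpos': array([ 1.24939033e+00,  3.00354500e-01,  1.52142150e+00, -8.54760721e-07,
        1.32067728e+00, -6.65760130e-02]), 'joint_vel': array([ 8.53822173e-05, -1.10752619e-03, -1.19460186e-03, -5.28923239e-04,
        2.67348668e-03,  3.90287938e-04]), 'tau': array([-4.98969021e-04, -5.31954682e+01, -3.52827251e+01,  7.08050025e-02,
        2.35649437e-02, -5.09154029e-05]), 'ee_pos': array([0.13857364, 0.53205728, 0.1991178 ]), 'eef_rot': array([-3.14073388e+00, -5.64284707e-05,  2.88676286e+00]), 'force': array([-0.72336715, -0.12616242,  0.13843824]), 'moment': array([0.02238353, 0.00710853, 0.03924842]), 'grip_width': 0.09387220788777845}
```

View pics/scene0.png

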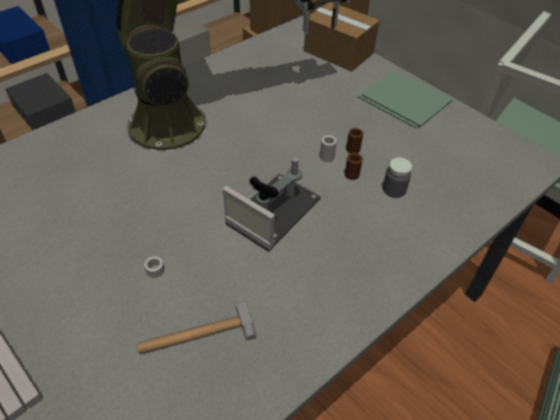

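View pics/side0.png

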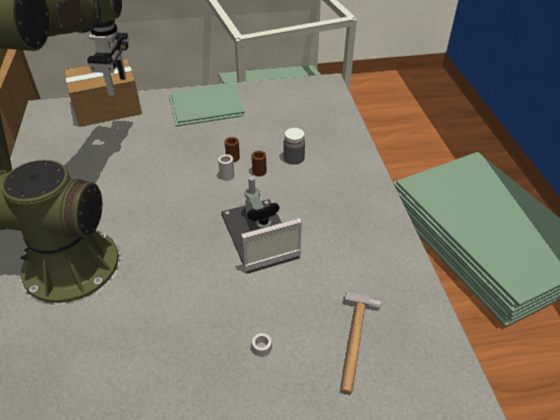

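View pics/wrist0.png

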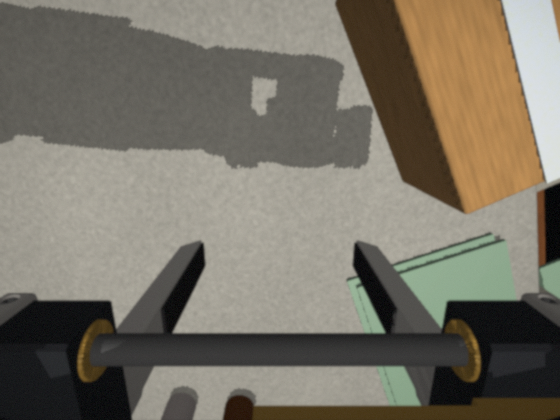

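Sleeve candidates in the scene view are the grey tall tube (328,148), brown tubes (355,140) and (353,166), and the short grey ring (154,266), which is the collar. The grey tall tube fits the description. I'll confirm it in an enlarged crop.

Run:
```python
from h import *
a=cv2.imread('pics/scene0.png');b=cv2.imread('pics/side0.png')
A=cv2.resize(a[110:250,210:420],None,fx=3.8,fy=3.8,interpolation=cv2.INTER_CUBIC)
B=cv2.resize(b[115:275,205:320],None,fx=3.7,fy=3.7,interpolation=cv2.INTER_CUBIC)
cv2.imwrite('pics/cA.png',A);cv2.imwrite('pics/cB.png',B)
for n in ['scene0','side0']:
    c=dict(np.load(f'pics/{n}.npz')); W=cloud(c); 
    m=(W[...,2]>0.006)&(W[...,0]>0.25)&(W[...,0]<0.8)&(abs(W[...,1])<0.45)
    k,l,s,ce=cv2.connectedComponentsWithStats(m.astype(np.uint8))
    for i in range(1,k):
        if s[i,4]>60:
            p=W[l==i]; print(n,ce[i].round(),s[i,4],p.min(0).round(3),p.max(0).round(3),np.median(p,0).round(3))
```

```text
scene0 [353. 153.] 723 [0.447 0.27  0.006] [0.57  0.4   0.076] [0.529 0.311 0.051]
scene0 [327. 147.] 355 [0.42  0.266 0.007] [0.468 0.315 0.074] [0.45  0.281 0.051]
scene0 [268. 207.] 4513 [ 0.41  -0.109  0.006] [0.608 0.155 0.154] [ 0.525 -0.025  0.049]
scene0 [397. 177.] 883 [0.632 0.306 0.006] [0.701 0.377 0.105] [0.676 0.326 0.072]
scene0 [153. 265.] 288 [ 0.443 -0.356  0.006] [ 0.492 -0.311  0.034] [ 0.47  -0.334  0.026]
scene0 [209. 329.] 1464 [ 0.63  -0.45   0.006] [ 0.773 -0.224  0.032] [ 0.696 -0.323  0.023]
side0 [294. 146.] 685 [0.632 0.302 0.006] [0.701 0.376 0.104] [0.663 0.319 0.069]
side0 [228. 158.] 625 [0.421 0.259 0.006] [0.494 0.437 0.075] [0.456 0.304 0.052]
side0 [258. 163.] 323 [0.523 0.263 0.006] [0.568 0.318 0.073] [0.545 0.277 0.051]
side0 [262. 232.] 4166 [ 0.412 -0.113  0.006] [0.608 0.154 0.154] [ 0.506 -0.077  0.07 ]
side0 [356. 328.] 1211 [ 0.629 -0.45   0.006] [ 0.77  -0.226  0.032] [ 0.693 -0.321  0.023]
side0 [261. 344.] 325 [ 0.444 -0.36   0.006] [ 0.491 -0.31   0.035] [ 0.466 -0.341  0.026]
```

View pics/cA.png

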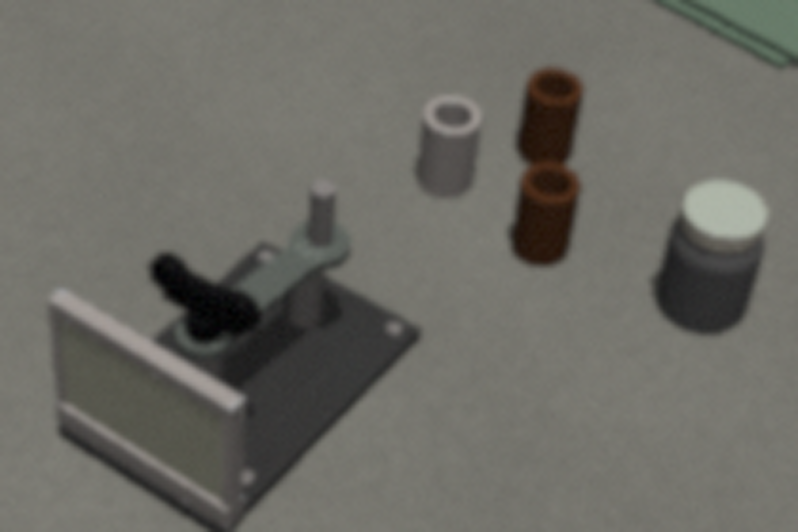

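View pics/cB.png

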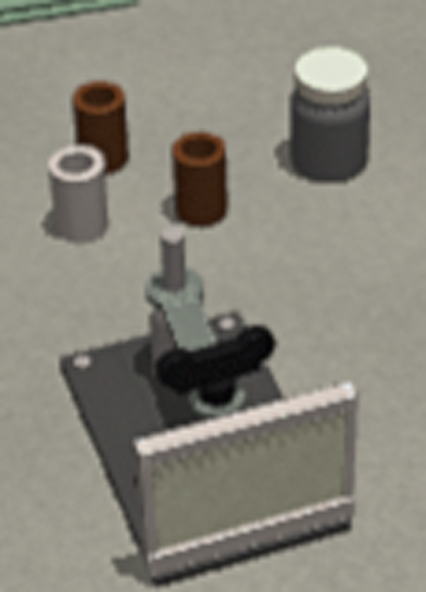

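The crops confirm it: the grey tall tube at scene (328,148) is the sleeve, and both brown tubes are decoys. Next I'll measure precisely.

```bash
cat > m.py <<'E'
from h import *
from scipy.optimize import least_squares
def circ(p,r):
    # fit circle with given radius, robust
    p=p[:,:2]; f=lambda q: np.hypot(*(p-q).T)-r
    best=None
    for s in np.array([[0,0],[.02,0],[-.02,0],[0,.02],[0,-.02]]):
        o=least_squares(f,p.mean(0)+s,loss='soft_l1',f_scale=.002)
        if best is None or o.cost<best.cost: best=o
    return best.x,np.median(abs(best.fun))
def pts(names):
    out=[]
    for n in names:
        c=n if isinstance(n,dict) else dict(np.load(f'pics/{n}.npz'))
        W=cloud(c); out.append((c,W))
    return out
E
python3 - <<'E'
from m import *
for (c,W),n in zip(pts(['scene0','side0']),['scene','side']):
    hsv=cv2.cvtColor(c['pixels'],cv2.COLOR_RGB2HSV)
    near=(W[...,0]>.38)&(W[...,0]<.63)&(W[...,1]>-.14)&(W[...,1]<.19)
    Z=W[...,2]
    p=W[near&(Z>.009)&(Z<.014)]; r=cv2.minAreaRect((p[:,:2]*1000).astype(np.float32)); print(n,'foot',r)
    # panel: top points
    p=W[near&(Z>.120)&(Z<.137)&(hsv[...,2]>130)]; print('paneltop',len(p)); 
    if len(p)>10: print(cv2.minAreaRect((p[:,:2]*1000).astype(np.float32)))
    k=near&(Z>.118)&(hsv[...,2]<45); p=W[k]; r=cv2.minAreaRect((p[:,:2]*1000).astype(np.float32)); 
    print('key',len(p),p[:,:2].mean(0),r, 'pca',cv2.fitLine((p[:,:2]*1000).astype(np.float32),cv2.DIST_HUBER,0,.01,.01).ravel(), np.argwhere(k).mean(0))
    k=near&(Z>.103)&(Z<.147)&(hsv[...,2]>50)&(W[...,1]>.06); print('post',k.sum(),circ(W[k],.009), W[k].min(0),W[k].max(0))
    k=near&(Z>.147)&(hsv[...,2]>50)&(W[...,1]>.06); print('posttop',k.sum(),W[k].mean(0))
    s=(abs(W[...,0]-.445)<.035)&(abs(W[...,1]-.29)<.035)&(Z>.01)&(Z<.066)&(hsv[...,1]<70); print('sleeve',s.sum(),circ(W[s],.023))
    s=(abs(W[...,0]-.445)<.035)&(abs(W[...,1]-.29)<.035)&(Z>.066)&(hsv[...,1]<70); print('top',cv2.minEnclosingCircle((W[s][:,:2]*1000).astype(np.float32)))
E
```

```text
scene foot ((507.9799499511719, 22.204368591308594), (152.06297302246094, 243.3790740966797), 11.436433792114258)
paneltop 195
((528.5017700195312, -82.16621398925781), (157.14846801757812, 16.64533233642578), 10.512872695922852)
key 267 [ 0.52157525 -0.02375628] ((519.2632446289062, -22.158340454101562), (83.7193374633789, 16.568832397460938), 16.539182662963867) pca [ 9.7175026e-01  2.3601158e-01  5.2056104e+02 -2.4674911e+01] [187.66292135 263.64419476]
post 83 (array([0.5005199 , 0.09870511]), np.float64(0.0010256215108938975)) [0.49055551 0.08690166 0.10312949] [0.5116913  0.10742799 0.14697802]
posttop 23 [0.50198994 0.09673231 0.1498127 ]
sleeve 259 (array([0.44196609, 0.29179772]), np.float64(0.0016500571855097845))
top ((443.2608642578125, 289.0849914550781), 25.89458656311035)
side foot ((507.8170471191406, 19.296585083007812), (150.13189697265625, 244.89967346191406), 11.227766036987305)
paneltop 185
((531.2249755859375, -83.70769500732422), (152.98568725585938, 17.307762145996094), 11.440043449401855)
key 311 [ 0.51608198 -0.02751866] ((516.659423828125, -25.985145568847656), (85.24897003173828, 15.368721961975098), 16.291641235351562) pca [ 9.7258115e-01  2.3256388e-01  5.1670392e+02 -2.7916735e+01] [212.25080386 262.46302251]
post 82 (array([0.50206492, 0.09601106]), np.float64(0.0012033193892232313)) [0.49343716 0.08141983 0.10346121] [0.51051582 0.10097847 0.14693608]
posttop 22 [0.50213873 0.09359634 0.14939119]
sleeve 254 (array([0.44375815, 0.2899129 ]), np.float64(0.0019565201378420674))
top ((441.01873779296875, 284.8196105957031), 26.473127365112305)
```

```bash
cat > plan.py <<'E'
from h import *
from scipy.spatial.transform import Rotation as Ro
import sys
def plan(x,y,z,yaw):
    o=ctrl.get_obs(); R=Ro.from_euler('xyz',o['eef_rot']); T=Ro.from_euler('xyz',[np.pi,0,yaw])
    print('t',round(o['time_s'],2),'pos',o['ee_pos'].round(4),'rpy',o['eef_rot'].round(3),'F',o['force'].round(1),'w',round(o['grip_width'],4),'q6',o['qpos'][5].round(2))
    print('rot',(R.inv()*T).as_rotvec(degrees=True).round(1),'shift',R.inv().apply(np.array([x,y,z])-o['ee_pos']).round(4))
if __name__=='__main__': plan(*map(float,sys.argv[1:5]))
E
python3 plan.py 0.3 0.25 0.27 1.6; python3 -c "
from h import *
c=np.load('pics/wrist0.npz');print(c['R'],)"
```

```text
t 0.15 pos [0.1386 0.5321 0.1991] rpy [-3.141 -0.     2.887] F [-0.7 -0.1  0.1] w 0.0939 q6 -0.07
rot [-0.   0.  73.7] shift [-0.2273 -0.2323 -0.0707]
[[ 2.51645516e-01  9.67819340e-01 -5.09619931e-04]
 [ 9.28075253e-01 -2.41162125e-01  2.83755447e-01]
 [ 2.74501108e-01 -7.18787514e-02 -9.58896546e-01]]
```

Emit:
send_rows([
  [0, 0, 0, 0, 0, -0.05, 0],
  [0, 0, 8, -0.03, -0.03, -0.07, 0],
  [0, 0, 73, -0.227, -0.232, -0.07, 0],
  [0, 0, 73, -0.227, -0.232, -0.07, 0],
  [0, 0, 73, -0.227, -0.232, -0.07, 0],
  [0, 0, 73, -0.227, -0.232, -0.07, 0],
  [0, 0, 73, -0.227, -0.232, -0.07, 0],
  [0, 0, 73, -0.227, -0.232, -0.07, 0],
])

```text
time_s: 0.95
ee_pos: [0.3005, 0.2481, 0.2696]
eef_rot: [3.141, 0.0, 1.84]
force: [0.5, 1.0, -0.2]
grip_width: 0.0471
```

```bash
python3 plan.py 0.517 -0.0235 0.26 0.287
```

```text
t 0.95 pos [0.3005 0.2481 0.2696] rpy [3.141 0.    1.84 ] F [ 0.5  1.  -0.2] w 0.0471 q6 0.33
rot [ 0. -0. 89.] shift [-0.3194  0.1365  0.0097]
```

Emit:
send_rows([
  [0, 0, 89, -0.319, 0.137, 0.01, 0],
  [0, 0, 89, -0.319, 0.137, 0.01, 0],
  [0, 0, 89, -0.319, 0.137, 0.01, 0],
  [0, 0, 89, -0.319, 0.137, 0.01, 0],
  [0, 0, 89, -0.319, 0.137, 0.01, 0],
  [0, 0, 89, -0.319, 0.137, 0.01, 0],
  [0, 0, 89, -0.319, 0.137, 0.01, 0],
  [0, 0, 89, -0.319, 0.137, 0.01, 0],
])

```text
time_s: 1.75
ee_pos: [0.5203, -0.0228, 0.258]
eef_rot: [-3.14, 0.002, 0.637]
force: [0.5, 1.5, -0.1]
grip_width: 0.0469
```

```bash
python3 plan.py 0.517 -0.0235 0.26 0.287
```

```text
t 1.75 pos [ 0.5203 -0.0228  0.258 ] rpy [-3.14e+00  2.00e-03  6.37e-01] F [ 0.5  1.5 -0.1] w 0.0469 q6 0.82
rot [-0.   0.1 20.1] shift [-0.0031 -0.0014 -0.002 ]
```

Emit:
send_rows([
  [0, 0, 18, -0.003, -0.001, -0.002, 0],
  [0, 0, 18, -0.003, -0.001, -0.002, 0],
  [0, 0, 18, -0.003, -0.001, -0.002, 0],
  [0, 0, 18, -0.003, -0.001, -0.002, 0],
])

```text
time_s: 2.15
ee_pos: [0.5156, -0.02, 0.2614]
eef_rot: [-3.141, 0.0, 0.337]
force: [-0.2, -0.7, 0.0]
grip_width: 0.0465
```

```bash
python3 plan.py 0.517 -0.0235 0.26 0.287
python3 - <<'E'
from h import *
c=cam('wrist'); save(c,'w1.png'); np.savez('pics/w1.npz',**c)
E
```

```text
t 2.15 pos [ 0.5156 -0.02    0.2614] rpy [-3.141  0.     0.337] F [-0.2 -0.7  0. ] w 0.0465 q6 1.12
rot [-0.   0.   2.8] shift [0.0001 0.0038 0.0014]
```

View pics/w1.png

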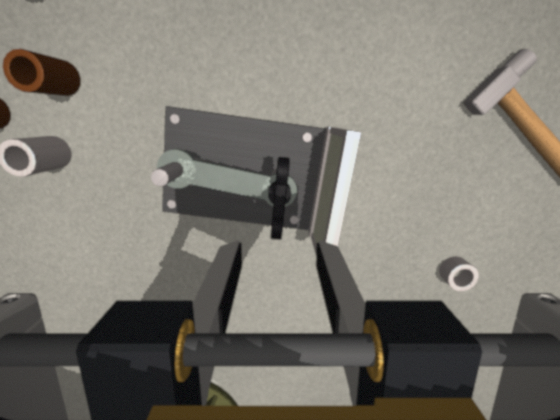

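The wrist view shows the key as a black blade at about (281,197), the post top at (160,177), the panel at (340,185) and the sleeve top at (16,157). I'll measure from this view.

Run:
```python
from m import *
c=dict(np.load('pics/w1.npz')); W=cloud(c); Z=W[...,2]
print('tcp px',proj(c,[.5156,-.02,.2614]), 'pivot px',proj(c,[.517,-.0235,.145]))
hsv=cv2.cvtColor(c['pixels'],cv2.COLOR_RGB2HSV)
win=np.zeros(Z.shape,bool); win[100:242,150:365]=1
k=win&(Z>.118)&(Z<.16)&(hsv[...,2]<60); k[:, :255]=0;k[:,320:]=0
p=(W[k][:,:2]*1000).astype(np.float32); print('key',len(p),p.mean(0),cv2.minAreaRect(p),cv2.fitLine(p,cv2.DIST_HUBER,0,.01,.01).ravel(),np.median(W[k][:,2]))
k2=k&(Z>.14); p=(W[k2][:,:2]*1000).astype(np.float32); print('keytop',len(p),p.mean(0),cv2.minAreaRect(p))
k=win&(Z>.147)&(hsv[...,2]>60); k[:,250:]=0; print('post',k.sum(),W[k].mean(0))
k=win&(Z>.008)&(Z<.0145); p=(W[k][:,:2]*1000).astype(np.float32); print('foot',cv2.minAreaRect(p))
k=win&(Z>.131)&(Z<.14)&(hsv[...,2]>90);k[:,:310]=0; p=(W[k][:,:2]*1000).astype(np.float32); print('panel',len(p),cv2.minAreaRect(p))
s=(Z>.067)&(Z<.075)&(hsv[...,1]<70);s[:,80:]=0;s[:120]=0;s[200:]=0; p=(W[s][:,:2]*1000).astype(np.float32); print('sleeve',s.sum(),cv2.minEnclosingCircle(p),cv2.fitEllipse(cv2.convexHull(p)))
```

```text
tcp px (np.float64(280.3631384596803), np.float64(249.1116074643467)) pivot px (np.float64(283.5861998729825), np.float64(201.72074080861034))
key 956 [520.8826 -17.6406] ((518.1676635742188, -18.056974411010742), (83.38166046142578, 20.334115982055664), 7.794129371643066) [ 9.7064805e-01  2.4050435e-01  5.2071533e+02 -1.7727646e+01] 0.1465931070629209
keytop 912 [520.71094  -17.821123] ((517.9732666015625, -18.574201583862305), (83.206298828125, 11.96914291381836), 13.809149742126465)
post 275 [0.50266055 0.09698378 0.15408897]
foot ((504.6070861816406, 35.408363342285156), (150.57374572753906, 219.5069122314453), 11.603224754333496)
panel 1631 ((547.2266845703125, -76.74873352050781), (118.47563934326172, 14.358139991760254), 11.433305740356445)
sleeve 742 ((442.2493591308594, 293.1884460449219), 24.056201934814453) ((442.6656188964844, 293.0219421386719), (44.73789596557617, 47.253265380859375), 47.60209274291992)
```

Emit:
send_rows([
  [0, 0, 0, 0.0, 0.003, 0, 0],
  [0, 0, 0, 0.0, 0.003, 0, 0],
  [0, 0, 0, 0.0, 0.003, 0, 0],
])

```text
time_s: 2.5
ee_pos: [0.5167, -0.0229, 0.2615]
eef_rot: [-3.142, 0.0, 0.334]
force: [-0.0, 0.4, -0.4]
grip_width: 0.047
```

```bash
python3 plan.py 0.517 -0.0235 0.26 0.287
cat > mw.py <<'E'
from m import *
import sys
c=cam('wrist'); save(c,sys.argv[1]+'.png'); np.savez('pics/'+sys.argv[1]+'.npz',**c)
W=cloud(c); Z=W[...,2]
hsv=cv2.cvtColor(c['pixels'],cv2.COLOR_RGB2HSV)
win=np.zeros(Z.shape,bool); win[90:242,140:375]=1
k2=win&(Z>.14)&(Z<.16)&(hsv[...,2]<60); k2[:, :245]=0;k2[:,320:]=0
p=(W[k2][:,:2]*1000).astype(np.float32); print('keytop',len(p),p.mean(0),cv2.minAreaRect(p), np.median(W[k2][:,2]))
k=win&(Z>.147)&(hsv[...,2]>60); k[:,250:]=0; print('post',k.sum(),W[k].mean(0))
k=win&(Z>.131)&(Z<.144)&(hsv[...,2]>90);k[:,310:]; k[:,:310]=0; p=(W[k][:,:2]*1000).astype(np.float32); print('panel',len(p),cv2.minAreaRect(p))
g=(abs(W[...,0]-.75)<.02)&(abs(W[...,1]-0)<.05); print('bench z',np.nanmedian(Z[g]))
print(ctrl.get_obs()['ee_pos'])
E
python3 mw.py w2
```

```text
t 2.5 pos [ 0.5167 -0.0229  0.2615] rpy [-3.142  0.     0.334] F [-0.   0.4 -0.4] w 0.047 q6 1.12
rot [-0.   0.   2.7] shift [0.0001 0.0007 0.0015]
keytop 917 [520.77203 -17.84114] ((517.9630737304688, -18.573013305664062), (83.30575561523438, 11.958847999572754), 13.779937744140625) 0.14699823942667764
post 275 [0.50251419 0.09681771 0.1541142 ]
panel 1628 ((547.1143798828125, -76.9158706665039), (118.76036834716797, 14.55303955078125), 11.58562183380127)
bench z 0.0010617753067355207
[ 0.51665497 -0.02286037  0.26154177]
```

```bash
python3 plan.py 0.5175 -0.0228 0.131 0.267
```

```text
t 2.55 pos [ 0.5167 -0.0229  0.2615] rpy [-3.142  0.     0.334] F [-0.2  0.   0.2] w 0.0468 q6 1.12
rot [-0.   0.   3.8] shift [0.0008 0.0002 0.1305]
```

Emit:
send_rows([
  [0, 0, 4, 0.001, 0, 0.04, 0],
  [0, 0, 4, 0.001, 0, 0.07, 0],
  [0, 0, 4, 0.001, 0, 0.09, 0],
  [0, 0, 4, 0.001, 0, 0.11, 0],
  [0, 0, 4, 0.001, 0, 0.13, 0],
  [0, 0, 4, 0.001, 0, 0.13, 0],
], force=12)

```text
time_s: 3.15
ee_pos: [0.5164, -0.0224, 0.1293]
eef_rot: [-3.14, 0.004, 0.264]
force: [0.5, -0.1, -0.1]
grip_width: 0.0469
```

Emit:
send_rows([
  [0, 0, 0, 0, 0, 0, -0.4],
  [0, 0, 0, 0, 0, 0, -0.6],
  [0, 0, 0, 0, 0, 0, -1],
  [0, 0, 0, 0, 0, 0, -1],
  [0, 0, 0, 0, 0, 0, -1],
], force=12)

```text
time_s: 3.65
ee_pos: [0.5173, -0.0207, 0.1321]
eef_rot: [-3.138, -0.0, 0.263]
force: [-6.1, 22.2, 8.4]
grip_width: 0.0116
```

```bash
python3 plan.py 0.5175 -0.0228 0.131 0.267; python3 -c "
from h import *
print(ctrl.get_obs()['moment'])
for n in ['wrist','scene']:
  c=cam(n);save(c,n+'3.png')"
```

```text
t 3.65 pos [ 0.5173 -0.0207  0.1321] rpy [-3.138 -0.     0.263] F [-6.1 22.2  8.4] w 0.0116 q6 1.19
rot [-0.2 -0.  -0.2] shift [-0.0004  0.002   0.0011]
[ 4.52008442  1.47096167 -0.01084533]
```

View pics/wrist3.png

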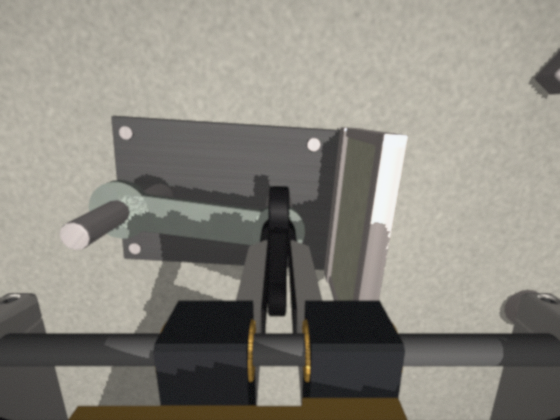

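The key is gripped (width 11.6 mm), but the tool is about 2 mm off the stud sideways, with 22 N of side force. I'll relieve that first.

Emit:
send_rows([
  [0, 0, 0, 0, -0.001, 0, -1],
  [0, 0, 0, 0, -0.002, 0, -1],
  [0, 0, 0, 0, -0.002, 0, -1],
], force=12)

```text
time_s: 4.05
ee_pos: [0.5172, -0.0203, 0.1321]
eef_rot: [-3.141, -0.001, 0.263]
force: [-2.9, 3.2, 5.8]
grip_width: 0.0115
```

```bash
python3 plan.py 0.5175 -0.0228 0.131 0.267; python3 -c "
from h import *
print(ctrl.get_obs()['moment'])"
```

```text
t 4.05 pos [ 0.5172 -0.0203  0.1321] rpy [-3.141e+00 -1.000e-03  2.630e-01] F [-2.9  3.2  5.8] w 0.0115 q6 1.2
rot [-0.  -0.  -0.2] shift [-0.0004  0.0025  0.0011]
[ 0.82844232  0.60841641 -0.07594452]
```

Emit:
send_rows([
  [0, 0, -6, 0, 0, 0, -1],
  [0, 0, -13, 0, 0, 0, -1],
  [0, 0, -20, 0, 0, 0, -1],
  [0, 0, -27, 0, 0, 0, -1],
  [0, 0, -34, 0, 0, 0, -1],
  [0, 0, -41, 0, 0, 0, -1],
  [0, 0, -46, 0, 0, 0, -1],
  [0, 0, -46, 0, 0, 0, -1],
], force=15)

```text
time_s: 4.85
ee_pos: [0.5171, -0.0202, 0.1321]
eef_rot: [-3.142, -0.001, 1.069]
force: [-2.9, 6.0, 6.2]
grip_width: 0.0117
```

```bash
python3 plan.py 0.5175 -0.0203 0.131 1.70; python3 -c "
from h import *
print(ctrl.get_obs()['moment'])"
```

```text
t 4.85 pos [ 0.5171 -0.0202  0.1321] rpy [-3.142e+00 -1.000e-03  1.069e+00] F [-2.9  6.   6.2] w 0.0117 q6 0.39
rot [  0.   -0.1 -36.1] shift [0.0001 0.0004 0.0011]
[0.94605758 0.70051753 0.02074423]
```

Emit:
send_rows([
  [0, 0, -7, 0, 0, 0, -1],
  [0, 0, -14, 0, 0, 0, -1],
  [0, 0, -21, 0, 0, 0, -1],
  [0, 0, -27, 0, 0, 0, -1],
  [0, 0, -32, 0, 0, 0, -1],
  [0, 0, -35, 0, 0, 0, -1],
  [0, 0, -38, 0, 0, 0, -1],
  [0, 0, -38, 0, 0, 0, -1],
], force=15)

```text
time_s: 5.65
ee_pos: [0.5171, -0.0202, 0.1321]
eef_rot: [3.141, -0.001, 1.731]
force: [-3.4, 4.7, 8.2]
grip_width: 0.012
```

```bash
python3 plan.py 0.5175 -0.0203 0.131 1.70; python3 -c "
from h import *
print(ctrl.get_obs()['moment'])
c=cam('wrist');save(c,'w4.png')"
```

```text
t 5.65 pos [ 0.5171 -0.0202  0.1321] rpy [ 3.141e+00 -1.000e-03  1.731e+00] F [-3.4  4.7  8.2] w 0.012 q6 -0.27
rot [ 0.  -0.   1.8] shift [-0.0002  0.0004  0.0011]
[ 0.90731892  0.64092204 -0.19440455]
```

View pics/w4.png

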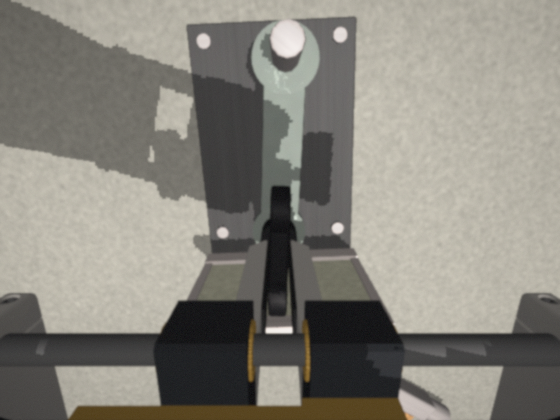

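The key is at its stop: yaw is 1.73 and the moment has built up to about -0.19 N m. I'll release it and go to the post.

Emit:
send_rows([
  [0, 0, 0, 0, 0, 0, -0.3],
  [0, 0, 0, 0, 0, 0, -0.1],
  [0, 0, 0, 0, 0, 0, -0.1],
  [0, 0, 0, 0, 0, -0.03, -0.1],
  [0, 0, 0, 0, 0, -0.07, -0.1],
  [0, 0, 0, 0, 0, -0.08, -0.1],
  [0, 0, 0, 0, 0, -0.08, -0.1],
])

```text
time_s: 6.4
ee_pos: [0.5176, -0.0208, 0.2127]
eef_rot: [3.139, 0.001, 1.729]
force: [0.4, -0.4, -0.8]
grip_width: 0.0423
```

```bash
python3 plan.py 0.502 0.0957 0.211 1.70; python3 -c "
from h import *
c=cam('wrist');save(c,'w5.png')"
```

```text
t 6.4 pos [ 0.5176 -0.0208  0.2127] rpy [3.139e+00 1.000e-03 1.729e+00] F [ 0.4 -0.4 -0.8] w 0.0423 q6 -0.27
rot [0.2 0.  1.7] shift [0.1175 0.0029 0.0016]
```

View pics/w5.png

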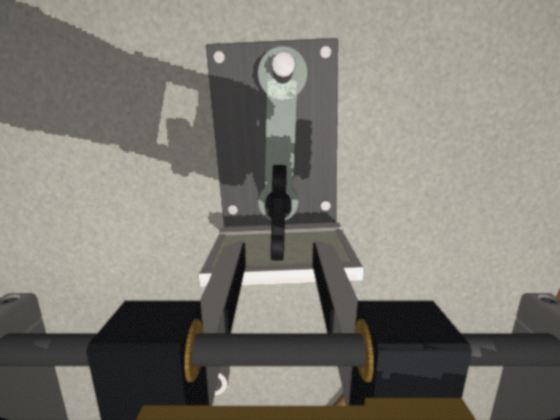

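The wrist view shows the blade now pointing at the panel at (279,210), with the strap end and post at (284,65). Next I'll move over the post and down.

Emit:
send_rows([
  [0, 0, 1, 0.05, 0.002, 0, -0.1],
  [0, 0, 2, 0.1, 0.003, 0, -0.1],
  [0, 0, 2, 0.117, 0.003, 0, -0.1],
  [0, 0, 2, 0.117, 0.003, 0.03, -0.1],
  [0, 0, 2, 0.117, 0.003, 0.06, -0.1],
  [0, 0, 2, 0.117, 0.003, 0.082, -0.1],
  [0, 0, 2, 0.117, 0.003, 0.082, -0.1],
])

```text
time_s: 7.15
ee_pos: [0.4994, 0.0951, 0.1254]
eef_rot: [-3.134, 0.0, 1.694]
force: [-0.3, 0.3, -0.5]
grip_width: 0.0427
```

Emit:
send_rows([
  [0, 0, 0, 0, 0, 0, -0.5],
  [0, 0, 0, 0, 0, 0, -0.7],
  [0, 0, 0, 0, 0, 0, -1],
  [0, 0, 0, 0, 0, 0, -1],
], force=12)

```text
time_s: 7.55
ee_pos: [0.502, 0.0955, 0.1304]
eef_rot: [3.14, -0.0, 1.694]
force: [1.8, -0.1, 3.3]
grip_width: 0.0172
```

```bash
python3 plan.py 0.502 0.0957 0.131 1.70; python3 -c "
from h import *
c=cam('wrist');save(c,'w6.png')"
```

```text
t 7.55 pos [0.502  0.0955 0.1304] rpy [ 3.14  -0.     1.694] F [ 1.8 -0.1  3.3] w 0.0172 q6 -0.01
rot [ 0.1 -0.  -0.3] shift [ 0.0002  0.0001 -0.0006]
```

View pics/w6.png

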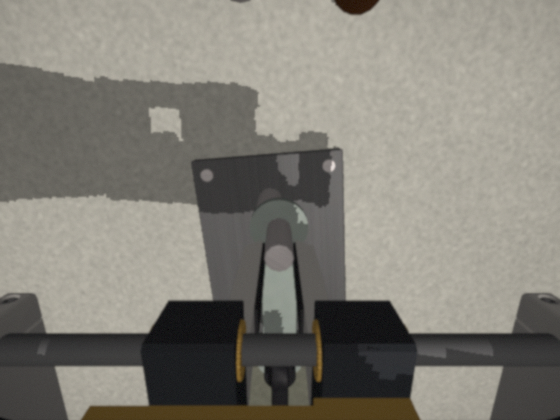

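Emit:
send_rows([
  [0, 0, 5, -0.0004, 0.0102, 0, -1],
  [0, 0, 13, -0.003, 0.0263, 0, -1],
  [0, 0, 21, -0.0078, 0.0419, 0, -1],
  [0, 0, 29, -0.0147, 0.0567, 0, -1],
  [0, 0, 37, -0.0236, 0.0704, 0, -1],
  [0, 0, 45, -0.0343, 0.0827, 0, -1],
  [0, 0, 53, -0.0466, 0.0934, 0, -1],
  [0, 0, 60, -0.0585, 0.1013, 0, -1],
])

```text
time_s: 8.4
ee_pos: [0.6104, 0.0498, 0.1304]
eef_rot: [3.141, -0.002, 0.642]
force: [-1.5, 0.7, 5.5]
grip_width: 0.0174
```

Emit:
send_rows([
  [0, 0, 0, 0, 0, 0, -1],
  [0, 0, 0, 0, 0, 0, -1],
])

```text
time_s: 8.6
ee_pos: [0.61, 0.0501, 0.1304]
eef_rot: [3.14, -0.002, 0.65]
force: [3.8, 1.9, 5.8]
grip_width: 0.0173
```

```bash
python3 plan.py 0.502 0.0957 0.131 1.70; python3 -c "
from h import *
for n in ['scene','side']:
  c=cam(n);save(c,n+'7.png')
a=cv2.imread('pics/scene7.png')[110:250,210:420];cv2.imwrite('pics/s7c.png',cv2.resize(a,None,fx=3.5,fy=3.5))"
```

```text
t 8.6 pos [0.61   0.0501 0.1304] rpy [ 3.14e+00 -2.00e-03  6.50e-01] F [3.8 1.9 5.8] w 0.0173 q6 0.94
rot [  0.1  -0.1 -60.2] shift [-0.0584 -0.1016 -0.0009]
```

View pics/s7c.png

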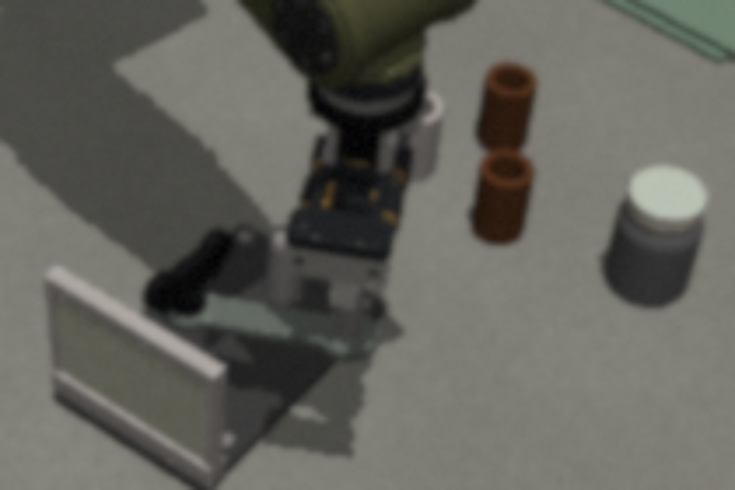

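Emit:
send_rows([
  [0, 0, 0, 0, 0, 0, -0.5],
  [0, 0, 0, 0, 0, 0, -0.1],
  [0, 0, 0, 0, 0, 0, -0.1],
  [0, 0, 0, 0, 0, -0.03, -0.1],
  [0, 0, 0, 0, 0, -0.08, -0.1],
  [0, 0, 0, 0, 0, -0.12, -0.1],
  [0, 0, 0, 0, 0, -0.12, -0.1],
])

```text
time_s: 9.4
ee_pos: [0.6107, 0.0499, 0.2555]
eef_rot: [3.136, -0.007, 0.648]
force: [-0.5, -0.2, -0.3]
grip_width: 0.042
```

```bash
python3 plan.py 0.505 0.02 0.27 1.77
```

```text
t 9.4 pos [0.6107 0.0499 0.2555] rpy [ 3.136 -0.007  0.648] F [-0.5 -0.2 -0.3] w 0.042 q6 0.94
rot [  0.5  -0.2 -64.3] shift [-0.1022 -0.0398 -0.0154]
```

Emit:
send_rows([
  [0, 0, -8, -0.03, -0.012, -0.015, 0.3],
  [0, 0, -64, -0.102, -0.04, -0.015, 0.5],
  [0, 0, -64, -0.102, -0.04, -0.015, 0.5],
  [0, 0, -64, -0.102, -0.04, -0.015, 0.5],
  [0, 0, -64, -0.102, -0.04, -0.015, 0.5],
  [0, 0, -64, -0.102, -0.04, -0.015, 0.5],
  [0, 0, -64, -0.102, -0.04, -0.015, 0.5],
  [0, 0, -64, -0.102, -0.04, -0.015, 0.5],
])

```text
time_s: 10.2
ee_pos: [0.5034, 0.0202, 0.2637]
eef_rot: [-3.14, -0.0, 1.77]
force: [-0.5, 0.8, -0.3]
grip_width: 0.0704
```

Emit:
send_rows([
  [0, 0, -1, 0, 0, 0, 0.5],
  [0, 0, -1, 0, 0, 0, 0.5],
  [0, 0, -1, 0, 0, 0, 0.5],
])

```text
time_s: 10.5
ee_pos: [0.5037, 0.0203, 0.2643]
eef_rot: [-3.141, -0.0, 1.78]
force: [0.4, 0.1, -0.4]
grip_width: 0.0705
```

```bash
python3 plan.py 0.505 0.02 0.27 1.77
python3 - <<'E'
from h import *
c=cam('wrist'); save(c,'w8.png'); np.savez('pics/w8.npz',**c)
for n,p in dict(spin=[.4935,.0975,.074],post=[.618,.05,.15],key=[.5172,-.0203,.15]).items(): print(n,proj(c,p))
E
```

```text
t 10.5 pos [0.5037 0.0203 0.2643] rpy [-3.141 -0.     1.78 ] F [ 0.4  0.1 -0.4] w 0.0705 q6 -0.24
rot [-0.  -0.   0.6] shift [-0.0005  0.0012 -0.0057]
spin (np.float64(284.18181220470586), np.float64(122.81413629918475))
post (np.float64(396.3021275491686), np.float64(198.8577072191697))
key (np.float64(283.49488954578237), np.float64(242.86761452086017))
```

View pics/w8.png

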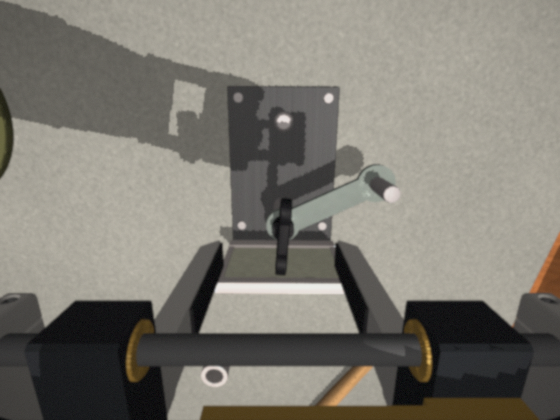

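The spindle top shows at (284,121), the strap is swung aside with its post at (391,194), and the key sits at (283,240). I'll measure the spindle top precisely.

Run:
```python
from m import *
c=dict(np.load('pics/w8.npz')); W=cloud(c); Z=W[...,2]
v,u=np.mgrid[:420,:560]
k=(abs(u-284)<14)&(abs(v-121)<14)&(Z>.068)&(Z<.082)
print(k.sum(),np.argwhere(k).mean(0),W[k].mean(0))
k2=k&(c['pixels'].max(-1)>110); print(k2.sum(),np.argwhere(k2).mean(0))
vv,uu=np.argwhere(k2).mean(0); print(ray(c,uu,vv,.074)); vv,uu=np.argwhere(k).mean(0); print(ray(c,uu,vv,.071))
cr=cv2.cvtColor(c['pixels'],cv2.COLOR_RGB2BGR)[85:160,235:335]; cv2.imwrite('pics/w8c.png',cv2.resize(cr,None,fx=6,fy=6,interpolation=cv2.INTER_CUBIC))
# foot edges, holes for yaw
k=(u>200)&(u<360)&(v<245)&(v>75)&(Z>.008)&(Z<.016); p=(W[k][:,:2]*1000).astype(np.float32); print('foot',cv2.minAreaRect(p))
```

```text
313 [121.62300319 283.16613419] [0.49205794 0.09853912 0.0736088 ]
188 [120.49468085 283.37765957]
[0.49201884 0.09986624 0.074     ]
[0.4920928  0.09853557 0.071     ]
foot ((505.37384033203125, 34.743751525878906), (151.61758422851562, 220.0665740966797), 11.953975677490234)
```

View pics/w8c.png

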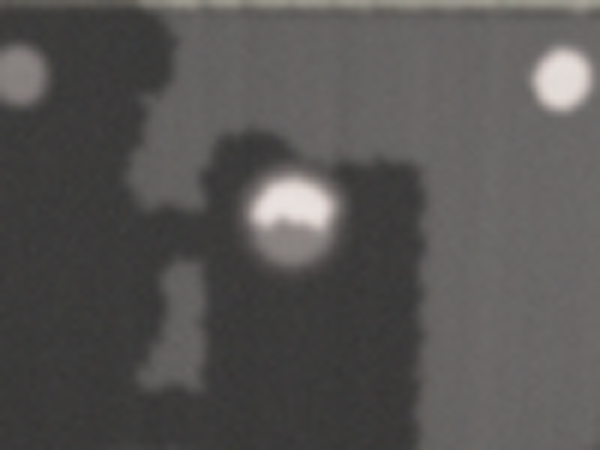

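```bash
python3 plan.py 0.454 0.213 0.2643 1.78
```

```text
t 10.55 pos [0.5037 0.0203 0.2644] rpy [-3.141 -0.     1.78 ] F [ 0.3 -0.5  0.1] w 0.0702 q6 -0.24
rot [-0. -0.  0.] shift [ 1.989e-01 -8.600e-03  1.000e-04]
```

Emit:
send_rows([
  [0, 0, 0, 0.04, -0.002, 0, 0.6],
  [0, 0, 0, 0.09, -0.004, 0, 0.6],
  [0, 0, 0, 0.14, -0.006, 0, 0.6],
  [0, 0, 0, 0.18, -0.008, 0, 0.6],
  [0, 0, 0, 0.199, -0.009, 0, 0.6],
  [0, 0, 0, 0.199, -0.009, 0, 0.6],
  [0, 0, 0, 0.199, -0.009, 0, 0.6],
  [0, 0, 0, 0.199, -0.009, 0, 0.6],
])

```text
time_s: 11.35
ee_pos: [0.4537, 0.2121, 0.2645]
eef_rot: [-3.142, 0.0, 1.78]
force: [0.1, 0.1, -0.0]
grip_width: 0.0751
```

```bash
python3 plan.py 0.454 0.213 0.2643 1.78
python3 - <<'E'
from m import *
c=cam('wrist'); save(c,'w9.png'); np.savez('pics/w9.npz',**c)
W=cloud(c); Z=W[...,2]
hsv=cv2.cvtColor(c['pixels'],cv2.COLOR_RGB2HSV)
v,u=np.mgrid[:420,:560]
print(proj(c,[.4425,.2915,.07]))
k=(Z>.066)&(Z<.08)&(np.hypot(W[...,0]-.4425,W[...,1]-.2915)<.04)&(hsv[...,1]<90)
n=cv2.findContours(k.astype(np.uint8),cv2.RETR_EXTERNAL,cv2.CHAIN_APPROX_NONE)[0]; n=max(n,key=cv2.contourArea)
e=cv2.fitEllipse(n); print('ell',e,ray(c,*e[0],.07), 'rim mean',W[k].mean(0),k.sum())
E
```

```text
t 11.35 pos [0.4537 0.2121 0.2645] rpy [-3.142  0.     1.78 ] F [ 0.1  0.1 -0. ] w 0.0751 q6 0.15
rot [-0.  0.  0.] shift [0.0009 0.0005 0.0002]
(np.float64(283.66430793658327), np.float64(120.62720420812053))
ell ((284.22149658203125, 118.30891418457031), (37.47565460205078, 38.99144744873047), 3.493443250656128) [0.4425831  0.29421731 0.07      ] rim mean [0.4425803  0.29422589 0.07104841] 694
```

View pics/w9.png

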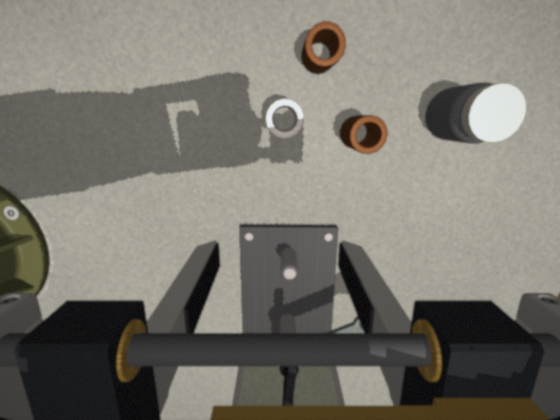

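The sleeve's top rim is at (284,118); the brown decoys are at (325,46) and (366,134), and the nearest finger clears them by over 20 mm. Descending on the grey sleeve.

```bash
python3 plan.py 0.4427 0.2928 0.054 1.78
```

```text
t 11.4 pos [0.4537 0.212  0.2645] rpy [-3.142  0.     1.78 ] F [-0.1  0.4  0.1] w 0.0752 q6 0.15
rot [-0.  0. -0.] shift [0.0814 0.006  0.2105]
```

Emit:
send_rows([
  [0, 0, 0, 0.04, 0.003, 0.03, 0.6],
  [0, 0, 0, 0.081, 0.006, 0.07, 0.6],
  [0, 0, 0, 0.081, 0.006, 0.11, 0.6],
  [0, 0, 0, 0.081, 0.006, 0.14, 0.6],
  [0, 0, 0, 0.081, 0.006, 0.16, 0.6],
  [0, 0, 0, 0.081, 0.006, 0.18, 0.6],
  [0, 0, 0, 0.081, 0.006, 0.2, 0.6],
  [0, 0, 0, 0.081, 0.006, 0.2105, 0.6],
])

```text
time_s: 12.2
ee_pos: [0.4422, 0.2923, 0.0526]
eef_rot: [-3.14, 0.001, 1.78]
force: [-0.2, -0.0, -0.3]
grip_width: 0.0752
```

Emit:
send_rows([
  [0, 0, 0, 0, 0, 0, 0.3],
  [0, 0, 0, 0, 0, 0, 0.1],
  [0, 0, 0, 0, 0, 0, -0.3],
  [0, 0, 0, 0, 0, 0, -0.3],
  [0, 0, 0, 0, 0, 0, -0.3],
], force=20)

```text
time_s: 12.7
ee_pos: [0.4427, 0.2937, 0.0548]
eef_rot: [3.14, -0.0, 1.782]
force: [1.0, 0.1, 4.2]
grip_width: 0.0446
```

```bash
python3 plan.py 0.4427 0.2928 0.054 1.78;python3 -c "
from h import *
c=cam('wrist');save(c,'w10.png')"
```

```text
t 12.7 pos [0.4427 0.2937 0.0548] rpy [ 3.14  -0.     1.782] F [1.  0.1 4.2] w 0.0446 q6 0.31
rot [ 0.1 -0.   0.1] shift [-0.0008 -0.0002  0.0008]
```

View pics/w10.png

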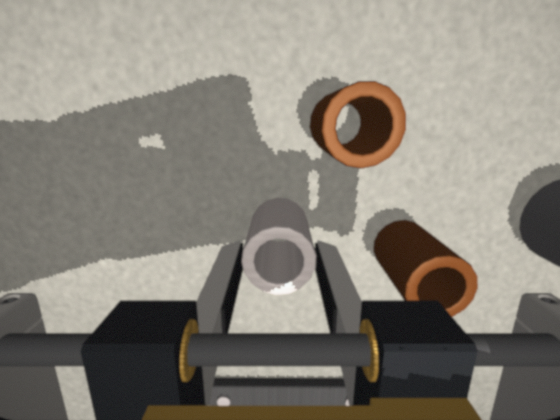

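The sleeve is gripped at 44.6 mm with its rim centred between the pads at about (280,258). Lifting it and moving over the spindle.

Emit:
send_rows([
  [0, 0, 0, 0, 0, -0.005, -0.3],
  [0, 0, 0, 0, 0, -0.015, -0.3],
  [0, 0, 0, 0, 0, -0.035, -0.3],
  [0, 0, 0, 0, 0, -0.06, -0.3],
  [0, 0, 0, 0, 0, -0.085, -0.3],
  [0, 0, 0, 0, 0, -0.105, -0.3],
  [0, 0, 0, 0, 0, -0.105, -0.3],
])

```text
time_s: 13.45
ee_pos: [0.4432, 0.294, 0.162]
eef_rot: [3.137, -0.001, 1.782]
force: [0.8, -0.4, -1.4]
grip_width: 0.0449
```

```bash
python3 plan.py 0.4924 0.0978 0.155 1.78
```

```text
t 13.45 pos [0.4432 0.294  0.162 ] rpy [ 3.137e+00 -1.000e-03  1.782e+00] F [ 0.8 -0.4 -1.4] w 0.0449 q6 0.31
rot [ 0.3 -0.1  0.1] shift [-0.2022  0.007   0.0068]
```

Emit:
send_rows([
  [0, 0, 0, -0.02, 0.001, 0.0, -0.3],
  [0, 0, 0, -0.06, 0.002, 0.0, -0.3],
  [0, 0, 0, -0.1, 0.004, 0.0, -0.3],
  [0, 0, 0, -0.14, 0.005, 0.0, -0.3],
  [0, 0, 0, -0.175, 0.006, 0.0, -0.3],
  [0, 0, 0, -0.195, 0.007, 0.0, -0.3],
  [0, 0, 0, -0.202, 0.007, 0.005, -0.3],
  [0, 0, 0, -0.202, 0.007, 0.005, -0.3],
])

```text
time_s: 14.25
ee_pos: [0.4908, 0.097, 0.1526]
eef_rot: [-3.139, -0.0, 1.781]
force: [0.3, 0.6, -2.9]
grip_width: 0.0446
```

Emit:
send_rows([
  [0, 0, 0, 0, 0, 0, -0.3],
  [0, 0, 0, 0, 0, 0, -0.3],
  [0, 0, 0, 0, 0, 0, -0.3],
])

```text
time_s: 14.55
ee_pos: [0.4912, 0.0982, 0.154]
eef_rot: [-3.142, -0.0, 1.783]
force: [-0.9, -0.3, -1.6]
grip_width: 0.0448
```

```bash
python3 plan.py 0.4924 0.0978 0.155 1.78
python3 - <<'E'
from h import *
c=cam('wrist');save(c,'w11.png')
ims=[]
for n,s in [('scene',np.s_[110:250,210:350]),('side',np.s_[150:290,190:330])]:
    c=cam(n); np.savez(f'pics/{n}11.npz',**c); ims.append(cv2.resize(c['pixels'][s][...,::-1],None,fx=2.8,fy=2.8,interpolation=cv2.INTER_CUBIC))
cv2.imwrite('pics/s11.png',np.hstack(ims))
E
```

```text
t 14.55 pos [0.4912 0.0982 0.154 ] rpy [-3.142 -0.     1.783] F [-0.9 -0.3 -1.6] w 0.0448 q6 -0.09
rot [-0.  -0.   0.2] shift [-0.0006  0.0011 -0.001 ]
```

View pics/s11.png

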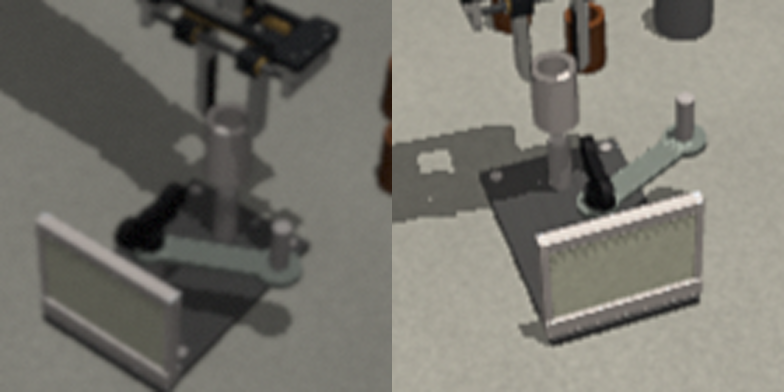

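View pics/w11.png

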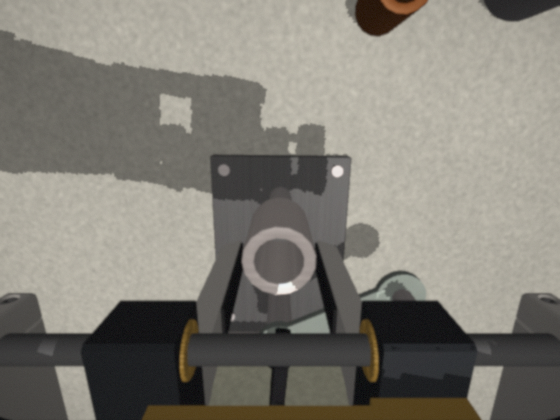

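Both side views show the sleeve in line over the spindle. I'll lower it gently and watch the force.

Emit:
send_rows([
  [0, 0, 0, 0, 0.001, 0.008, -0.3],
  [0, 0, 0, 0, 0.001, 0.016, -0.3],
  [0, 0, 0, 0, 0.001, 0.022, -0.3],
  [0, 0, 0, 0, 0.001, 0.026, -0.3],
  [0, 0, 0, 0, 0.001, 0.03, -0.3],
  [0, 0, 0, 0, 0.001, 0.034, -0.3],
  [0, 0, 0, 0, 0.001, 0.038, -0.3],
  [0, 0, 0, 0, 0.001, 0.038, -0.3],
])

```text
time_s: 15.5
ee_pos: [0.4922, 0.0975, 0.1155]
eef_rot: [-3.141, -0.0, 1.782]
force: [0.1, -0.2, -1.9]
grip_width: 0.0452
```

```bash
python3 plan.py 0.4924 0.0978 0.067 1.78; python3 -c "
from h import *
print(ctrl.get_obs()['moment'])"
```

```text
t 15.5 pos [0.4922 0.0975 0.1155] rpy [-3.141 -0.     1.782] F [ 0.1 -0.2 -1.9] w 0.0452 q6 -0.09
rot [-0.  -0.   0.1] shift [0.0002 0.0003 0.0485]
[-0.09521961  0.11697757  0.02450032]
```

Emit:
send_rows([
  [0, 0, 0, 0, 0, 0.008, -0.3],
  [0, 0, 0, 0, 0, 0.016, -0.3],
  [0, 0, 0, 0, 0, 0.024, -0.3],
  [0, 0, 0, 0, 0, 0.032, -0.3],
  [0, 0, 0, 0, 0, 0.038, -0.3],
  [0, 0, 0, 0, 0, 0.042, -0.3],
  [0, 0, 0, 0, 0, 0.045, -0.3],
  [0, 0, 0, 0, 0, 0.046, -0.3],
])

```text
time_s: 16.3
ee_pos: [0.4924, 0.0976, 0.0698]
eef_rot: [-3.141, -0.0, 1.782]
force: [-0.3, -0.1, -2.8]
grip_width: 0.0447
```

Emit:
send_rows([
  [0, 0, 0, 0, 0, 0.001, -0.3],
  [0, 0, 0, 0, 0, 0.002, -0.3],
  [0, 0, 0, 0, 0, 0.002, -0.3],
])

```text
time_s: 16.6
ee_pos: [0.4924, 0.0976, 0.0681]
eef_rot: [3.141, 0.0, 1.782]
force: [0.2, -0.4, -2.8]
grip_width: 0.045
```

```bash
python3 plan.py 0.4924 0.0978 0.067 1.78; python3 -c "
from h import *
print(ctrl.get_obs()['moment'])"
```

```text
t 16.6 pos [0.4924 0.0976 0.0681] rpy [3.141 0.    1.782] F [ 0.2 -0.4 -2.8] w 0.045 q6 -0.09
rot [0.  0.  0.1] shift [0.0002 0.     0.0011]
[-0.10381803  0.07686264  0.03003354]
```

Emit:
send_rows([
  [0, 0, 0, 0, 0, 0.001, -0.3],
  [0, 0, 0, 0, 0, 0.0015, -0.3],
  [0, 0, 0, 0, 0, 0.0015, -0.3],
])

```text
time_s: 16.9
ee_pos: [0.4925, 0.0976, 0.0668]
eef_rot: [3.141, 0.0, 1.782]
force: [-0.6, -0.5, 1.1]
grip_width: 0.0446
```

Contact: the vertical force changed from -2.8 to +1.1 N. I'll press 0.5 mm further, open slowly and retreat.

Emit:
send_rows([
  [0, 0, 0, 0, 0, 0.0005, -0.3],
  [0, 0, 0, 0, 0, 0.0005, -0.3],
  [0, 0, 0, 0, 0, 0.0005, 0.0],
  [0, 0, 0, 0, 0, 0.0005, 0.2],
  [0, 0, 0, 0, 0, 0.0005, 0.4],
  [0, 0, 0, 0, 0, 0.0005, 0.5],
  [0, 0, 0, 0, 0, 0.0005, 0.5],
])

```text
time_s: 17.6
ee_pos: [0.4924, 0.0976, 0.066]
eef_rot: [-3.142, 0.0, 1.782]
force: [0.2, 0.0, -0.1]
grip_width: 0.07
```

Emit:
send_rows([
  [0, 0, 0, 0, 0, -0.02, 0.5],
  [0, 0, 0, 0, 0, -0.05, 0.5],
  [0, 0, 0, 0, 0, -0.09, 0.5],
  [0, 0, 0, 0, 0, -0.13, 0.4],
  [0, 0, 0, 0, 0, -0.17, 0.2],
  [0, 0, 0, 0, 0, -0.19, 0],
  [0, 0, 0, 0, 0, -0.19, 0],
  [0, 0, 0, 0, 0, -0.19, 0],
])

```text
time_s: 18.4
ee_pos: [0.4922, 0.0976, 0.2553]
eef_rot: [-3.141, -0.0, 1.782]
force: [0.5, -0.0, -0.7]
grip_width: 0.0471
```

```bash
python3 plan.py 0.618 0.05 0.26 0.65
python3 - <<'E'
from m import *
c=cam('wrist'); save(c,'w12.png'); np.savez('pics/w12.npz',**c)
W=cloud(c); Z=W[...,2]
k=(np.hypot(W[...,0]-.4925,W[...,1]-.0976)<.03)&(Z>.06)&(Z<.1); print('sleeve top',k.sum(),np.median(W[k],0))
ims=[]
for n,s in [('scene',np.s_[110:250,210:350]),('side',np.s_[150:290,190:330])]:
    c=cam(n); W=cloud(c); Z=W[...,2]; k=(np.hypot(W[...,0]-.4925,W[...,1]-.0976)<.03)&(Z>.078)&(Z<.1); print(n,k.sum(),np.median(W[k],0))
    ims.append(cv2.resize(c['pixels'][s][...,::-1],None,fx=2.8,fy=2.8,interpolation=cv2.INTER_CUBIC))
    print(np.percentile(W[(abs(W[...,0]-.618)<.03)&(abs(W[...,1]-.05)<.03)&(Z>.146)&(Z<.156)],50,axis=0))
cv2.imwrite('pics/s12.png',np.hstack(ims))
E
```

```text
t 18.4 pos [0.4922 0.0976 0.2553] rpy [-3.141 -0.     1.782] F [ 0.5 -0.  -0.7] w 0.0471 q6 -0.09
rot [-0.   0.  64.8] shift [-0.0728  0.1131 -0.0048]
sleeve top 1133 [0.49211657 0.09922068 0.08197197]
scene 102 [0.49230064 0.0951129  0.08113654]
[0.61258242 0.05076601 0.14888794]
side 91 [0.4931185  0.09279559 0.08100373]
[0.61303191 0.04781303 0.14891299]
```

View pics/s12.png

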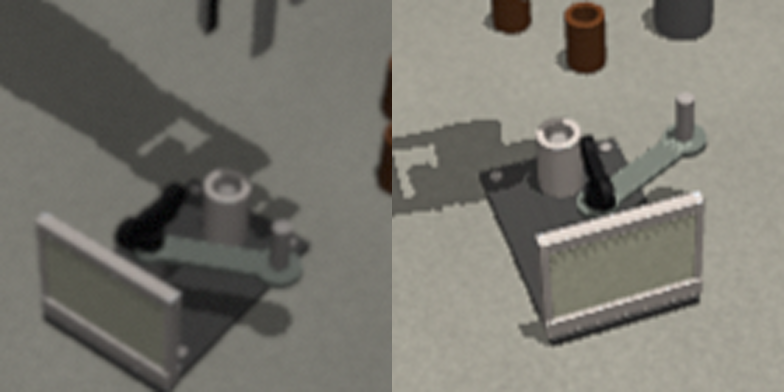

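View pics/w12.png

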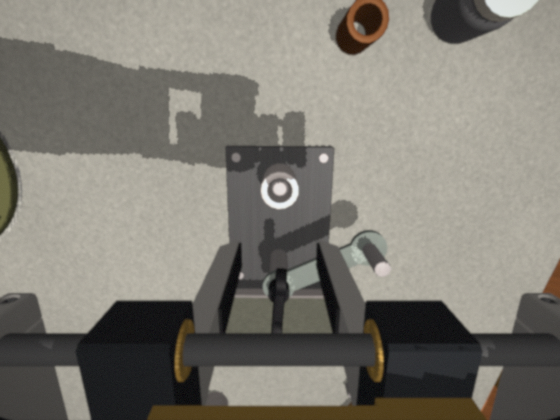

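The sleeve is fully seated: its top is at 0.082 m, with the spindle visible in the bore at (280,189). Now back to the post, which is at about (0.612, 0.050).

Emit:
send_rows([
  [0, 0, 8, -0.02, 0.03, 0, 0],
  [0, 0, 64.8, -0.073, 0.107, 0, 0],
  [0, 0, 64.8, -0.073, 0.107, 0, 0],
  [0, 0, 64.8, -0.073, 0.107, 0, 0],
  [0, 0, 64.8, -0.073, 0.107, 0, 0],
  [0, 0, 64.8, -0.073, 0.107, 0, 0],
  [0, 0, 64.8, -0.073, 0.107, 0, 0],
  [0, 0, 64.8, -0.073, 0.107, 0, 0],
])

```text
time_s: 19.35
ee_pos: [0.6121, 0.0485, 0.2547]
eef_rot: [-3.14, 0.002, 0.645]
force: [0.6, 0.3, -0.1]
grip_width: 0.0468
```

Emit:
send_rows([
  [0, 0, 1, 0, 0, 0, 0],
  [0, 0, 1, 0, 0, 0, 0],
])

```text
time_s: 19.55
ee_pos: [0.6122, 0.0486, 0.2553]
eef_rot: [-3.141, 0.001, 0.635]
force: [0.8, 0.1, -1.1]
grip_width: 0.0469
```

```bash
python3 plan.py 0.6115 0.0505 0.131 0.65
```

```text
t 19.55 pos [0.6122 0.0486 0.2553] rpy [-3.141e+00  1.000e-03  6.350e-01] F [ 0.8  0.1 -1.1] w 0.0469 q6 0.96
rot [-0.   0.1 -0.9] shift [ 0.0007 -0.0018  0.1243]
```

Emit:
send_rows([
  [0, 0, -1, 0.001, -0.002, 0.03, 0],
  [0, 0, -1, 0.001, -0.002, 0.06, 0],
  [0, 0, -1, 0.001, -0.002, 0.09, 0],
  [0, 0, -1, 0.001, -0.002, 0.11, 0],
  [0, 0, -1, 0.001, -0.002, 0.124, 0],
  [0, 0, -1, 0.001, -0.002, 0.124, -0.4],
  [0, 0, -1, 0.001, -0.002, 0.124, -0.7],
  [0, 0, -1, 0.001, -0.002, 0.124, -1],
], force=12)

```text
time_s: 20.35
ee_pos: [0.6125, 0.0508, 0.1334]
eef_rot: [3.14, -0.002, 0.651]
force: [0.2, -0.0, -0.5]
grip_width: 0.0263
```

Emit:
send_rows([
  [0, 0, 0, 0, 0, 0, -1],
  [0, 0, 0, 0, 0, 0, -1],
])

```text
time_s: 20.55
ee_pos: [0.6123, 0.0509, 0.133]
eef_rot: [3.141, -0.001, 0.651]
force: [0.2, 1.3, 4.4]
grip_width: 0.0172
```

```bash
python3 plan.py 0.6115 0.0505 0.131 0.65;python3 -c "
from h import *
c=cam('wrist');save(c,'w13.png')"
```

```text
t 20.55 pos [0.6123 0.0509 0.133 ] rpy [ 3.141e+00 -1.000e-03  6.510e-01] F [0.2 1.3 4.4] w 0.0172 q6 0.94
rot [ 0.  -0.1  0. ] shift [-0.0009 -0.0002  0.002 ]
```

View pics/w13.png

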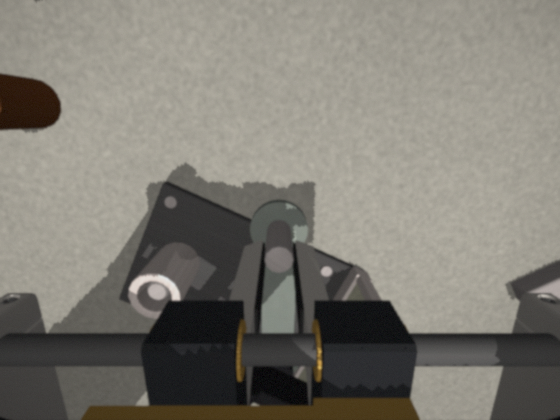

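Emit:
send_rows([
  [0, 0, -5, -0.0005, -0.0104, 0, -1],
  [0, 0, -13, -0.003, -0.0268, 0, -1],
  [0, 0, -21, -0.0079, -0.0426, 0, -1],
  [0, 0, -29, -0.0149, -0.0577, 0, -1],
  [0, 0, -37, -0.024, -0.0716, 0, -1],
  [0, 0, -45, -0.0349, -0.0841, 0, -1],
  [0, 0, -53, -0.0474, -0.095, 0, -1],
  [0, 0, -58, -0.0559, -0.1009, 0, -1],
])

```text
time_s: 21.4
ee_pos: [0.506, 0.0981, 0.133]
eef_rot: [3.139, -0.001, 1.669]
force: [0.5, 4.1, 4.0]
grip_width: 0.0176
```

Emit:
send_rows([
  [0, 0, 0, 0, 0, 0, -1],
  [0, 0, 0, 0, 0, 0, -1],
])

```text
time_s: 21.6
ee_pos: [0.5065, 0.0981, 0.133]
eef_rot: [3.14, -0.002, 1.663]
force: [-1.2, 6.4, 6.8]
grip_width: 0.0175
```

```bash
python3 plan.py 0.4928 0.0968 0.133 1.775
```

```text
t 21.6 pos [0.5065 0.0981 0.133 ] rpy [ 3.140e+00 -2.000e-03  1.663e+00] F [-1.2  6.4  6.8] w 0.0175 q6 0.03
rot [ 0.1 -0.1 -6.4] shift [-0.     -0.0138 -0.    ]
```

Emit:
send_rows([
  [0, 0, -1.5, -0.0005, -0.003, 0, -1],
  [0, 0, -3, -0.001, -0.006, 0, -1],
  [0, 0, -4.5, -0.001, -0.009, 0, -1],
  [0, 0, -6, -0.001, -0.012, 0, -1],
  [0, 0, -6.5, -0.0015, -0.0138, 0, -1],
  [0, 0, -6.5, -0.0015, -0.0138, 0, -1],
])

```text
time_s: 22.2
ee_pos: [0.4932, 0.096, 0.133]
eef_rot: [3.139, -0.002, 1.776]
force: [-0.5, 13.1, 4.8]
grip_width: 0.0174
```

```bash
python3 plan.py 0.4928 0.0968 0.133 1.775
```

```text
t 22.2 pos [0.4932 0.096  0.133 ] rpy [ 3.139e+00 -2.000e-03  1.776e+00] F [-0.5 13.1  4.8] w 0.0174 q6 -0.09
rot [ 0.2 -0.1  0.1] shift [ 0.0009 -0.0002 -0.    ]
```

Emit:
send_rows([
  [0, 0, -0.5, 0.001, -0.001, 0, -1],
  [0, 0, -1, 0.001, -0.002, 0, -1],
  [0, 0, -1, 0.001, -0.002, 0, -1],
])

```text
time_s: 22.5
ee_pos: [0.493, 0.096, 0.1331]
eef_rot: [3.134, -0.001, 1.793]
force: [14.7, 7.8, -3.5]
grip_width: 0.0174
```

The strap is at its stop: the force rose to 14.7 N with no movement. I'll relieve it, release and look.

Emit:
send_rows([
  [0, 0, 0, 0, 0.0015, 0, -1],
  [0, 0, 0, 0, 0.0015, 0, -0.6],
  [0, 0, 0, 0, 0.0015, 0, -0.1],
  [0, 0, 0, 0, 0.0015, 0, -0.1],
  [0, 0, 0, 0, 0.0015, -0.03, -0.1],
  [0, 0, 0, 0, 0.0015, -0.07, -0.1],
  [0, 0, 0, 0, 0.0015, -0.09, -0.1],
  [0, 0, 0, 0, 0.0015, -0.09, -0.1],
])

```text
time_s: 23.3
ee_pos: [0.4928, 0.0953, 0.2246]
eef_rot: [3.138, 0.001, 1.794]
force: [0.4, -0.0, -0.6]
grip_width: 0.0423
```

```bash
python3 plan.py 0.5172 -0.0203 0.22 1.731
python3 - <<'E'
from h import *
ims=[]
for n,s in [('scene',np.s_[110:250,210:350]),('side',np.s_[150:290,190:330])]:
    c=cam(n); np.savez(f'pics/{n}14.npz',**c)
    ims.append(cv2.resize(c['pixels'][s][...,::-1],None,fx=2.8,fy=2.8,interpolation=cv2.INTER_CUBIC))
cv2.imwrite('pics/s14.png',np.hstack(ims))
E
```

```text
t 23.3 pos [0.4928 0.0953 0.2246] rpy [3.138e+00 1.000e-03 1.794e+00] F [ 0.4 -0.  -0.6] w 0.0423 q6 -0.1
rot [0.2 0.  3.6] shift [-0.1181 -0.0017  0.0046]
```

View pics/s14.png

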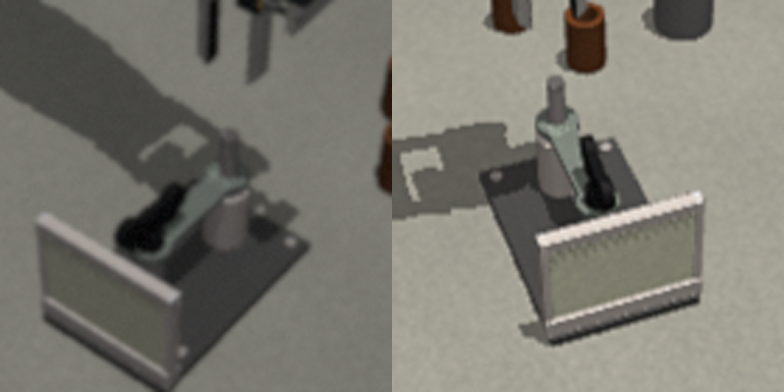

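The strap is back over the sleeve. Now the key.

Emit:
send_rows([
  [0, 0, 2, -0.04, -0.001, 0, -0.1],
  [0, 0, 4, -0.08, -0.001, 0, -0.1],
  [0, 0, 4, -0.11, -0.002, 0, -0.1],
  [0, 0, 4, -0.118, -0.002, 0, -0.1],
  [0, 0, 4, -0.118, -0.002, 0, -0.1],
  [0, 0, 4, -0.118, -0.002, 0, -0.1],
])

```text
time_s: 24.0
ee_pos: [0.5158, -0.0193, 0.2213]
eef_rot: [-3.14, -0.0, 1.724]
force: [0.1, 0.6, -0.3]
grip_width: 0.0424
```

```bash
python3 plan.py 0.5172 -0.0203 0.132 1.72; python3 -c "
from h import *
c=cam('wrist');save(c,'w15.png')"
```

```text
t 24.0 pos [ 0.5158 -0.0193  0.2213] rpy [-3.14  -0.     1.724] F [ 0.1  0.6 -0.3] w 0.0424 q6 -0.26
rot [-0.1 -0.   0.2] shift [-0.0012  0.0014  0.0893]
```

View pics/w15.png

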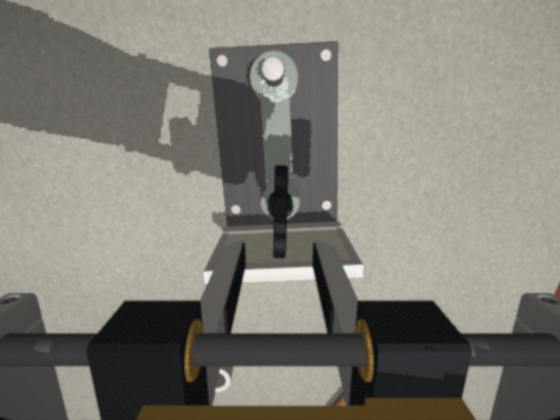

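Emit:
send_rows([
  [0, 0, 0, -0.001, 0.0012, 0.03, -0.1],
  [0, 0, 0, -0.001, 0.0012, 0.06, -0.1],
  [0, 0, 0, -0.001, 0.0012, 0.08, -0.1],
  [0, 0, 0, -0.001, 0.0012, 0.089, -0.1],
  [0, 0, 0, -0.001, 0.0012, 0.089, -0.1],
  [0, 0, 0, -0.001, 0.0012, 0.089, -0.5],
  [0, 0, 0, -0.001, 0.0012, 0.089, -0.7],
  [0, 0, 0, -0.001, 0.0012, 0.089, -1],
], force=12)

```text
time_s: 24.85
ee_pos: [0.5179, -0.0209, 0.1339]
eef_rot: [3.14, 0.0, 1.724]
force: [-0.5, 0.4, 0.2]
grip_width: 0.0217
```

Emit:
send_rows([
  [0, 0, 0, 0, 0, 0, -1],
  [0, 0, 0, 0, 0, 0, -1],
], force=15)

```text
time_s: 25.05
ee_pos: [0.5172, -0.0211, 0.1335]
eef_rot: [-3.141, 0.0, 1.724]
force: [-4.6, -0.5, 5.0]
grip_width: 0.0117
```

```bash
python3 plan.py 0.5172 -0.0203 0.132 0.2; python3 -c "
from h import *
print(ctrl.get_obs()['moment'])"
```

```text
t 25.05 pos [ 0.5172 -0.0211  0.1335] rpy [-3.141  0.     1.724] F [-4.6 -0.5  5. ] w 0.0117 q6 -0.26
rot [-0.   0.  87.3] shift [0.0008 0.0001 0.0015]
[-0.17477478  0.92962115 -0.11080516]
```

Emit:
send_rows([
  [0, 0, 5, 0.0005, 0, 0, -1],
  [0, 0, 12, 0.0008, 0, 0, -1],
  [0, 0, 19, 0.0008, 0, 0, -1],
  [0, 0, 26, 0.0008, 0, 0, -1],
  [0, 0, 33, 0.0008, 0, 0, -1],
  [0, 0, 40, 0.0008, 0, 0, -1],
  [0, 0, 47, 0.0008, 0, 0, -1],
  [0, 0, 54, 0.0008, 0, 0, -1],
])

```text
time_s: 25.85
ee_pos: [0.5166, -0.0207, 0.1335]
eef_rot: [-3.141, 0.002, 0.776]
force: [-9.6, -3.0, 6.6]
grip_width: 0.0116
```

```bash
python3 plan.py 0.5172 -0.0203 0.132 0.2; python3 -c "
from h import *
print(ctrl.get_obs()['moment'])"
```

```text
t 25.85 pos [ 0.5166 -0.0207  0.1335] rpy [-3.141e+00  2.000e-03  7.760e-01] F [-9.6 -3.   6.6] w 0.0116 q6 0.68
rot [-0.   0.1 33. ] shift [0.0007 0.0001 0.0015]
[-0.6677852   1.90584433  0.07862249]
```

Emit:
send_rows([
  [0, 0, 6, -0.0004, -0.0004, 0, -1],
  [0, 0, 12, -0.0004, -0.0004, 0, -1],
  [0, 0, 18, -0.0004, -0.0004, 0, -1],
  [0, 0, 24, -0.0004, -0.0004, 0, -1],
  [0, 0, 29, -0.0004, -0.0004, 0, -1],
  [0, 0, 32, -0.0004, -0.0004, 0, -1],
  [0, 0, 34, -0.0004, -0.0004, 0, -1],
  [0, 0, 34, -0.0004, -0.0004, 0, -1],
])

```text
time_s: 26.65
ee_pos: [0.5164, -0.0203, 0.1335]
eef_rot: [3.142, 0.001, 0.187]
force: [-5.7, -1.3, 5.8]
grip_width: 0.0117
```

```bash
python3 plan.py 0.5172 -0.0203 0.132 0.2; python3 -c "
from h import *
print(ctrl.get_obs()['moment'])"
```

```text
t 26.65 pos [ 0.5164 -0.0203  0.1335] rpy [3.142e+00 1.000e-03 1.870e-01] F [-5.7 -1.3  5.8] w 0.0117 q6 1.27
rot [ 0.   0.  -0.7] shift [0.0008 0.0001 0.0015]
[-0.19987885  1.20651067  0.13883557]
```

Emit:
send_rows([
  [0, 0, 1, 0, 0, 0, -1],
  [0, 0, 2, 0, 0, 0, -1],
  [0, 0, 2, 0, 0, 0, -1],
])

```text
time_s: 26.95
ee_pos: [0.5166, -0.0203, 0.1334]
eef_rot: [3.141, 0.0, 0.153]
force: [-6.2, -1.1, 5.1]
grip_width: 0.0117
```

```bash
python3 plan.py 0.5172 -0.0203 0.132 0.2; python3 -c "
from h import *
print(ctrl.get_obs()['moment'])"
```

```text
t 26.95 pos [ 0.5166 -0.0203  0.1334] rpy [3.141 0.    0.153] F [-6.2 -1.1  5.1] w 0.0117 q6 1.31
rot [ 0.   0.  -2.7] shift [0.0006 0.0001 0.0014]
[-0.16367678  1.20444124  0.17941199]
```

The moment has climbed to 0.18 N m with no further turn, so the key is tight. Release and retreat.

Emit:
send_rows([
  [0, 0, 0, 0, 0, 0, -0.6],
  [0, 0, 0, 0, 0, 0, -0.2],
  [0, 0, 0, 0, 0, 0, -0.2],
  [0, 0, 0, 0, 0, -0.03, -0.2],
  [0, 0, 0, 0, 0, -0.07, -0.2],
  [0, 0, 0, 0, 0, -0.12, -0.2],
  [0, 0, 0, 0, 0, -0.13, -0.2],
  [0, 0, 0, 0, 0, -0.13, -0.2],
])

```text
time_s: 27.75
ee_pos: [0.5174, -0.0202, 0.2645]
eef_rot: [3.141, -0.003, 0.153]
force: [-1.3, 0.8, -1.4]
grip_width: 0.0374
```

```bash
python3 plan.py 0.45 -0.0203 0.26 0.2; python3 mw.py w16
python3 - <<'E'
from m import *
ims=[]
for n,s in [('scene',np.s_[110:250,210:350]),('side',np.s_[150:290,190:330])]:
    c=cam(n); np.savez(f'pics/{n}16.npz',**c); save(c,n+'16.png')
    ims.append(cv2.resize(c['pixels'][s][...,::-1],None,fx=2.8,fy=2.8,interpolation=cv2.INTER_CUBIC))
    W=cloud(c);Z=W[...,2]
    m=(Z>0.006)&(W[...,0]>0.25)&(W[...,0]<0.8)&(abs(W[...,1])<0.45)&(Z<.17)
    k,l,st,ce=cv2.connectedComponentsWithStats(m.astype(np.uint8))
    for i in range(1,k):
        if st[i,4]>60: p=W[l==i]; print(n,ce[i].round(),st[i,4],p.min(0).round(3),p.max(0).round(3))
cv2.imwrite('pics/s16.png',np.hstack(ims))
E
```

```text
t 27.75 pos [ 0.5174 -0.0202  0.2645] rpy [ 3.141e+00 -3.000e-03  1.530e-01] F [-1.3  0.8 -1.4] w 0.0374 q6 1.31
rot [ 0.1 -0.2 -2.7] shift [-0.0666 -0.0102  0.0043]
keytop 906 [520.7855   -18.072165] ((517.975341796875, -18.63488006591797), (83.73489379882812, 11.952245712280273), 11.614659309387207) 0.14718827559459935
post 252 [0.49389982 0.09510808 0.15444859]
panel 1749 ((542.2159423828125, -77.92674255371094), (128.73931884765625, 14.442826271057129), 11.57587718963623)
bench z 0.0011413188359263864
[ 0.51679028 -0.02017131  0.26258133]
scene [353. 153.] 725 [0.447 0.268 0.006] [0.569 0.4   0.076]
scene [268. 206.] 4543 [ 0.411 -0.11   0.006] [0.608 0.154 0.154]
scene [397. 177.] 885 [0.633 0.307 0.006] [0.702 0.375 0.106]
scene [153. 266.] 294 [ 0.442 -0.356  0.006] [ 0.49  -0.31   0.035]
scene [209. 329.] 1466 [ 0.628 -0.45   0.006] [ 0.773 -0.224  0.032]
side [294. 146.] 631 [0.633 0.302 0.006] [0.7   0.373 0.107]
side [232. 149.] 318 [0.448 0.349 0.007] [0.493 0.401 0.076]
side [254. 166.] 95 [0.523 0.264 0.006] [0.545 0.307 0.073]
side [261. 232.] 4181 [ 0.412 -0.114  0.006] [0.608 0.153 0.154]
side [356. 328.] 1216 [ 0.629 -0.45   0.007] [ 0.77  -0.225  0.032]
side [261. 344.] 323 [ 0.444 -0.36   0.006] [ 0.489 -0.312  0.035]
```

View pics/s16.png

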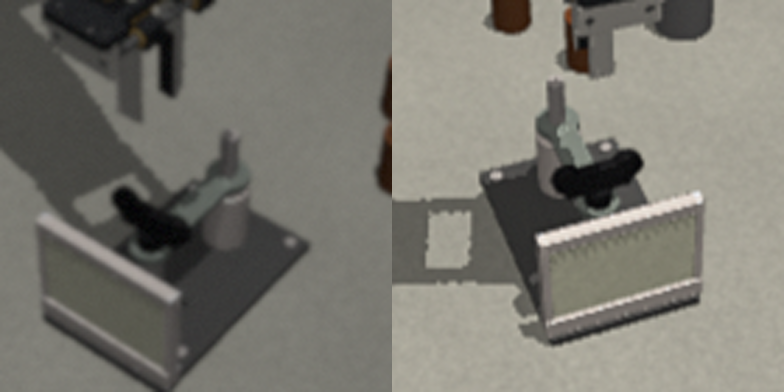

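View pics/w16.png

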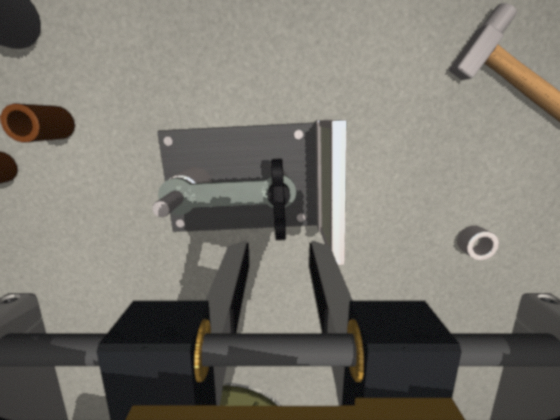

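The key blade is at 11.6° and the panel at 11.6°, so the key is tight. The strap direction is about 12°, at its stop. The other objects haven't moved. Handing in.

```bash
python3 -c "
from h import *
print(ctrl.hand_in())"
```

```text
the job is handed in; nothing more can be done
None
```

The spacer is fitted and the job is handed in, finished at about 28 s of the 72 s allowed. I turned the key anticlockwise to its stop and swung the strap about 1.1 rad clear. Then I lowered the grey tall sleeve over the spindle until it touched the foot plate. I brought the strap back to its stop and turned the key clockwise until it was tight.

**Last checks:**
- **Sleeve:** it is seated, with its top measured at 81–82 mm against the expected 82 mm.
- **Key:** its blade and the panel both lie at 11.6°, so it is tight. It would not turn further at 0.18 N m.
- **Strap:** it points along 12.0°, the foot plate's own angle, so it is at its stop. I felt the stop at about 15 N.
- **Surroundings:** the collar, jar, hammer and brown tubes are within about 2 mm of where they started, and I saw no contact with the panel.

**Disagreements:** the cameras disagreed by several millimetres on the key's position. My first grip on it was 2 mm off and put a side force of about 22 N on the stud. I corrected this before turning the key.

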